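# Space the bars of a brass grille with a step gauge

## Robot

A 6-joint arm with a two-finger parallel gripper is mounted at the origin on a cart in front of the work surface, level with it; the furniture and walls round the work are solid. World frame = base frame: x ahead of the robot, y to its left, z up, the work surface at z = 0. Lengths are in mm, angles in rad, forces in N, time in s.
With the tool pointing down it reaches from about 400 to 925 mm from the base axis. Payload 12.5 kg.
Tool frame: the origin (TCP) lies midway between the tips of the shut fingers; the grasp point (between the pads) lies 19 mm behind it; z points along the fingers, y is the line along which they close (so a half turn about z gives the same grasp; the last joint's range is limited). The gripper opens to 95 mm and grips with 3 to 60 N. Pads are 20 mm wide; open, the fingers measure 119 mm over their backs; the gripper's body (75 mm by 180 mm) begins 59 mm behind the grasp point.
Start: joints at [-1.406, 0.491, 1.559, -0, 1.092, -0.106], TCP at [167.212, -602.238, 182.761] pointing down, gripper open.
Joint ranges: [-3.1, 3.1], [-0.84, 2.19], [0.05, 2.79], [-1.13, 4.28], [0.06, 2.93], [-2.69, 2.69]. Speed limits (rad/s): [2.22, 2.22, 2.79, 3.14, 3.14, 3.14].

## Interface

Orientations are given as [roll, pitch, yaw] about the fixed x, y, z axes, in that order (R = Rz(yaw) Ry(pitch) Rx(roll)).
In Python, from cell import env gives the robot as it stands.
- The arm moves only by the tool arm_command, never from a script. Its argument "targets" is a list of rows, each a list of 5 numbers: the shift along the tool's x, y, z in mm, then the turn about the tool's z in degrees, then the opening, from 0 (shut) to 1 (fully open). In form: [[tx, ty, tz, roll, fingers], ...]. A call has 1 to 5 rows; each row is the pose to reach, as a shift and turn from the pose commanded when the call began, along the tool's axes at that moment; what a row does not reach only later rows make up. A row lasts 1/10 s, in which the tool goes at most 50 mm and 8.59 degrees, less where a joint would pass 70% of its speed; a pose out of reach is approached as far as the arm can. A call with a gripper value outside its range is refused whole. The fingers move at their own pace and stop on an object; the grip force is fixed at half the most. Time passes only in rows, so rows that repeat a pose let the fingers close. It gives the time, the measured TCP pose, the force, the opening and the grip force at its end, in the units of the state.
- env.state(): the state, without advancing time (a new reading comes with each control period).
- env.read_camera(name): name is "scene" or "side" or "wrist"; returns a dict with "frame" (480x640x3 uint8, red, green, blue), "vertical_fov" (degrees; the focal length in pixels is half the picture's height over the tangent of half this angle, whatever the lens; pixels are square), "cx", "cy" (the principal point, pixels), "world_from_camera" (4x4, takes a point from camera to world coordinates); the wrist camera has in their place "hand_eye" (4x4, takes a point from camera to tool coordinates, whose origin is the TCP and whose axes are the flange's). Camera axes: x right, y down, z forward; pixel columns grow to the right and rows downward; lengths in mm; the calibration is good to about 2 mm. A picture is of the moment at which its call begins: read the wrist's pose just before it. There is no depth.
- env.job_done(): hands the job in; it is judged then, once.
The state is a dict: "t": time; "joints": joint angles; "qvel": joint speeds; "tau": joint torques, N m; "eef_pos": TCP position; "tcp_rot": TCP orientation; "ft_force": force on the tool from outside, world axes, zero at the start; "moment": the same for the moment, N m; "opening": opening from 0.0 (shut) to 1.0 (fully open); "grip_force": force on a finger pad.
Only numpy, scipy, OpenCV 4.12 (cv2) and the standard library are available. Lean on these libraries where they do the work, as an engineer would, in place of code of your own. Each camera call takes 0.05 s, during which the arm holds its last target. There are 200 camera calls.

## Task

Lay out the loose brass bars for soldering. With the orange step gauge held over the middle bar, drag that bar towards the screwed-down end bar until the gauge's nose comes up against the end bar; then step the gauge along and set the last bar from the middle bar in the same way, so that both gaps are 20 mm and the bars lie parallel. Slide the bars, do not lift them, leave the jar and the wax block alone, and finally stand the gauge upright on the bench beside the board.

Things in the scene. Friction and masses are not known exactly. Their poses are not given: they have to be found in the camera images.
- board: Fixed pale soldering board, 130 mm (x) by 190 mm (y) and 12 mm thick; origin at the centre of its underside on the bench, z up. The row of bars runs along its y axis: the end bar at the +y end, then the middle bar, then the last bar towards -y; finished bars lie along its x axis. Obstacles: a black lamp head hangs low over the blue tray at right, and a shelf overhangs beyond the board.
- end_bar (a point): Centre of the end bar, a brass bar 100 mm (x) by 16 mm (y) by 14 mm tall, screwed to the board (it cannot move) 75 mm to +y of the board's centre, with two steel screw heads that stand under 2 mm proud. Point 7 mm above the board's top; axes as the board's.
- middle_bar (a point): Middle brass bar, loose, lying flat on the board: 100 mm long (its x), 16 mm wide (its y, across the row), 14 mm tall, 190 g. The point is the centre of the bar, 7 mm above the board's top. It slides on the board when pushed and stays where it is left. When set, its centre is 36 mm from the end bar's, to the board's -y.
- last_bar (a point): Last brass bar, loose, lying flat on the board: 100 mm long (its x), 16 mm wide (its y, across the row), 14 mm tall, 190 g. The point is the centre of the bar, 7 mm above the board's top. It slides on the board when pushed and stays where it is left. When set, its centre is 36 mm from the middle bar's, to the board's -y.
- middle_slat: The middle bar as a body; origin at the centre of its underside, axes as middle_bar.
- last_slat: The last bar as a body; origin at the centre of its underside, axes as last_bar.
- gauge_rib (a point): Loose orange plastic step gauge, 80 g, 63 mm tall, at first standing upright on its feet on the bench left of the board (+y). Point: centre of the upright rib it is held by, 50 mm above the underside of the feet. The rib is 14 mm thick (y), 44 mm long (x), from 26 to 63 mm above the underside, on a bridge 40 mm (x) by 42 mm (y) whose lower face is 18 mm above the underside.
- gauge: Same gauge; origin on the underside, 50 mm below the rib point. Two feet under the bridge, 40 mm long (x): nose at y +9 to +21 mm, thin lip at y -21 to -15 mm. The slot between (y -15 to +9) takes a bar with 8 mm to spare. Used with its axes as the board's, nose towards the end bar: moved to +y, the lip pushes and squares the bar; nose touching the next bar gives the 20 mm gap.
- talc: White plastic jar with a blue lid, 39 mm across, 62 mm tall, standing on the bench; origin at the centre of its underside. Leave it alone.
- green_wax: Block of green wax, 42 by 55 by 24 mm, lying on the bench; origin at the centre of its underside. Leave it alone.

How it is judged (in metres and radians):
On the way, in this order (a step that is already met when the one before it is completed fails the run):
1. the gauge stands over the middle bar with its nose up against the end bar, and the first gap is 20 mm within 4 mm (y of middle_bar in the frame of board between 0.035 and 0.043 m and z of gauge_rib in the frame of board between 0.05 and 0.072 m and x of gauge_rib in the frame of board between -0.045 and 0.045 m and y of gauge_rib in the frame of board between 0.04 and 0.05 m), for 0.1 s.
2. the gauge stands over the last bar with its nose up against the middle bar, and the second gap is 20 mm within 4 mm (y of last_bar in the frame of middle_bar between -0.04 and -0.032 m and z of gauge_rib in the frame of board between 0.05 and 0.072 m and x of gauge_rib in the frame of board between -0.045 and 0.045 m and y of gauge_rib in the frame of middle_bar between -0.035 and -0.025 m), for 0.1 s.
At the end, for the whole second after the job is handed in: Both gaps (end bar to middle bar, middle bar to last bar) are 20 mm within 4 mm, measured at the bars' centres; both bars lie flat on the board within 0.08 rad of the board's x axis; the gauge stands upright on the bench beside the board, released; everything is at rest (y of middle_bar in the frame of board between 0.035 and 0.043 m and y of last_bar in the frame of middle_bar between -0.04 and -0.032 m and angle between the x axis of each of middle_bar, last_bar and the x axis of board, either way round below 0.08 rad and height (world z) of each of middle_bar, last_bar below 0.022 m and height (world z) of gauge_rib below 0.055 m and angle between gauge's own z axis and vertical below 0.15 rad and (x of gauge_rib in the frame of board above 0.083 m or x of gauge_rib in the frame of board below -0.083 m or y of gauge_rib in the frame of board above 0.113 m or y of gauge_rib in the frame of board below -0.113 m) and linear speed of each of middle_slat, last_slat, gauge below 0.01 m/s); the robot touches nothing.
It fails at once if a brass bar is lifted more than 12 mm off the board (height (world z) of any of middle_bar, last_bar above 0.031 m).
It fails at once if the jar or the wax block is moved more than 20 mm (distance of any of talc, green_wax from where it was at the start of the episode above 0.02 m).
It also fails if it takes over 56 s, if anything falls off the work surface, if the arm or the gripper's body presses on something with over 40 N, if the wrist force passes 120 N, or if a joint passes its speed limit or range.

## Working session

There is one attempt and no reset: what is moved stays moved. The work goes in short steps, Python scripts to look and compute and a tool call to move; the robot and the scene stay as the last step left them, time stands still between calls to the robot, and variables do not carry over. Pictures are saved under pics/ and viewed, at most 10 in all, crops included, and the job is handed in when it is done.

Besides the shell and the picture viewer there is one more tool, called after "Emit:" as name([rows], argument=value, ...), one row to a line, values as JSON. arm_command: Moves the arm, as the interface text tells. Its arguments: {"type":"object","properties":{"targets":{"type":"array","items":{"type":"array","items":{"type":"number"}}}},"required":["targets"]}

```bash
mkdir -p pics
cat > h.py <<'E'
from cell import env
import numpy as np, cv2
def snap(n,f):
    c=env.read_camera(n); cv2.imwrite('pics/'+f,cv2.cvtColor(c['frame'],cv2.COLOR_RGB2BGR)); np.save('pics/'+n+'.npy',c,allow_pickle=True); return c
def ray(c,px,z,T=None):
    T=np.array(c['world_from_camera']) if T is None else T
    px=np.atleast_2d(np.array(px,float)); f=240/np.tan(np.radians(c['vertical_fov'])/2)
    d=np.c_[(px[:,0]-c['cx'])/f,(px[:,1]-c['cy'])/f,np.ones(len(px))]@T[:3,:3].T
    o=T[:3,3]; return o+d*((z-o[2])/d[:,2])[:,None]
E
python3 - <<'E'
from h import *
s=env.state();print({k:np.round(v,3) for k,v in s.items()})
for n in('scene','side','wrist'):
    c=snap(n,n+'1.png');print(n,{k:np.round(v,3).tolist() for k,v in c.items() if k!='frame'})
E
```

```text
{'t': np.float64(0.0), 'joints': array([-1.406,  0.492,  1.559, -0.   ,  1.092, -0.106]), 'qvel': array([-0.002,  0.001,  0.   , -0.   ,  0.   ,  0.   ]), 'tau': array([-0.0000e+00, -6.1263e+01, -2.5817e+01,  6.9000e-02,  4.8000e-02,
       -0.0000e+00]), 'eef_pos': array([ 167.174, -601.949,  182.149]), 'tcp_rot': array([-3.14 , -0.   ,  0.271]), 'ft_force': array([-0.466,  0.404,  0.02 ]), 'moment': array([ 0.001, -0.016, -0.026]), 'grip_force': np.float64(0.0), 'opening': np.float64(1.001)}
scene {'vertical_fov': 44.985, 'cx': 321.419, 'cy': 245.563, 'world_from_camera': [[-0.476, -0.677, 0.562, 84.616], [-0.879, 0.368, -0.302, 418.996], [-0.003, -0.638, -0.77, 763.289], [0.0, 0.0, 0.0, 1.0]]}
side {'vertical_fov': 57.642, 'cx': 320.019, 'cy': 243.246, 'world_from_camera': [[-0.995, -0.048, 0.088, 543.083], [-0.1, 0.437, -0.894, 895.498], [0.005, -0.898, -0.44, 456.245], [0.0, 0.0, 0.0, 1.0]]}
wrist {'vertical_fov': 65.603, 'cx': 315.851, 'cy': 243.299, 'hand_eye': [[0.001, -0.955, -0.295, 83.44], [1.0, 0.001, -0.001, 0.032], [0.001, -0.295, 0.955, -202.829], [0.0, 0.0, 0.0, 1.0]]}
```

View pics/scene1.png

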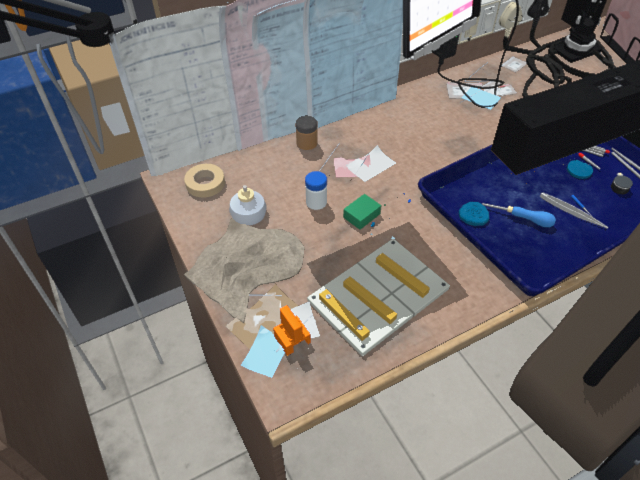

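View pics/side1.png

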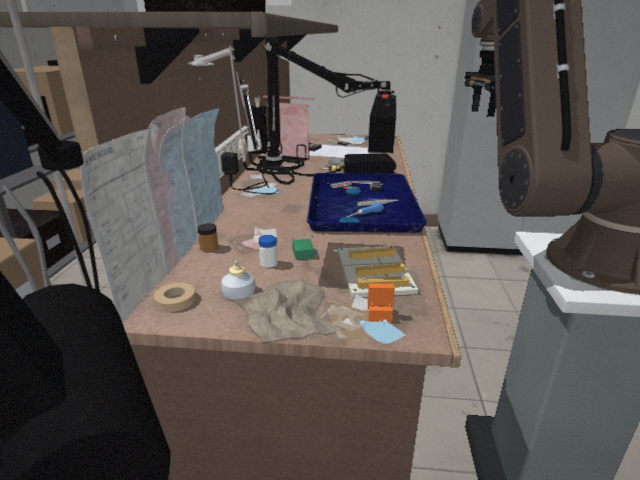

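The scene view shows the gauge at about (290,330), the board with corners at about (310,297), (393,238), (450,285) and (365,352), and the end bar on the board's left edge. The middle bar is at (370,299), the last bar at (402,275), the jar at (316,190) and the wax at (362,210). The side view agrees.

Run:
```python
from h import *
c=np.load('pics/scene.npy',allow_pickle=True).item()
print('board',ray(c,[[310,297],[393,238],[450,285],[365,352]],12).round(0).tolist())
print('bars',ray(c,[[343,314],[370,299],[402,275]],26).round(0).tolist())
print('gauge',ray(c,[[290,315]],63).round(0).tolist(), 'jar,wax',ray(c,[[316,205],[362,222]],0).round(0).tolist())
hsv=cv2.cvtColor(c['frame'],cv2.COLOR_RGB2HSV)
for nm,lo,hi in(('brass',(18,140,60),(28,255,255)),('orange',(3,180,90),(14,255,255))):
    m=cv2.inRange(hsv,lo,hi);m[:220]=0;m[:, :230]=0;m[380:]=0;m[:,470:]=0
    k,_=cv2.findContours(m,0,1)
    for q in k:
        if cv2.contourArea(q)>60: print(nm,cv2.contourArea(q),cv2.minAreaRect(q),ray(c,cv2.boxPoints(cv2.minAreaRect(q)),26).round(0)[:,:2].tolist())
```

```text
board [[549.0, 190.0, 12.0], [589.0, 10.0, 12.0], [463.0, -16.0, 12.0], [425.0, 165.0, 12.0]]
bars [[489.0, 165.0, 26.0], [493.0, 116.0, 26.0], [508.0, 47.0, 26.0]]
gauge [[503.0, 245.0, 63.0]] jar,wax [[730.0, 83.0, 0.0], [654.0, 31.0, 0.0]]
brass 605.5 ((344.0000305175781, 314.0000305175781), (62.22539520263672, 11.31370735168457), 45.0) [[536.0, 183.0], [543.0, 165.0], [443.0, 146.0], [437.0, 163.0]]
brass 640.0 ((369.0674133300781, 299.55279541015625), (62.349853515625, 12.018011093139648), 38.04704284667969) [[537.0, 142.0], [548.0, 122.0], [450.0, 94.0], [441.0, 112.0]]
brass 606.0 ((401.8800354003906, 274.6600036621094), (61.0, 11.199999809265137), 36.86989974975586) [[553.0, 71.0], [564.0, 51.0], [466.0, 24.0], [457.0, 43.0]]
orange 463.0 ((288.2584533691406, 329.2134704589844), (44.30791091918945, 30.103939056396484), 57.9946174621582) [[539.0, 273.0], [546.0, 227.0], [471.0, 226.0], [466.0, 270.0]]
```

```bash
cat >> h.py <<'E'
def tri(a,pa,b,pb):
    o=[];d=[]
    for c,p in((a,pa),(b,pb)):
        T=np.array(c['world_from_camera']);P=ray(c,p,0)[0];o.append(T[:3,3]);v=P-T[:3,3];d.append(v/np.linalg.norm(v))
    t=np.linalg.lstsq(np.c_[d[0],-d[1]],o[1]-o[0],rcond=None)[0]
    p,q=o[0]+t[0]*d[0],o[1]+t[1]*d[1];return (p+q)/2,np.linalg.norm(p-q)
def shift(x,y,z,yaw):
    s=env.state();p=s['eef_pos'];w=s['tcp_rot'][2];d=np.array([x,y,z])-p;c,n=np.cos(w),np.sin(w)
    print('from',p.round(1),round(w,4),'t',round(s['t'],2),'shift',np.round([d[0]*c+d[1]*n,d[0]*n-d[1]*c,-d[2]],1),'turn',round(-np.degrees((yaw-w+np.pi)%(2*np.pi)-np.pi),2))
E
python3 - <<'E'
from h import *
a,b=[np.load(f'pics/{n}.npy',allow_pickle=True).item() for n in('scene','side')]
for p,q in(((496,165),(371,148)),((496,165),(396,152)),((503,102),(374,97))): print(tri(a,p,b,q))
shift(400,-250,250,.2);shift(500,110,260,.2)
E
```

```text
(array([516.96231244, -94.22524225, 206.98641508]), np.float64(24.38974085106539))
(array([477.87414682, -60.70311979, 224.11946449]), np.float64(18.939506483688827))
(array([518.30431007, -73.46966395, 320.7762376 ]), np.float64(22.299006044295574))
from [ 167.2 -602.   182.3] 0.2708 t 0.15 shift [ 318.5 -276.9  -67.7] turn 4.06
from [ 167.2 -602.   182.3] 0.2708 t 0.15 shift [ 511.2 -597.   -77.7] turn 4.06
```

Run:
```python
from h import *
a,b=[np.load(f'pics/{n}.npy',allow_pickle=True).item() for n in('scene','side')]
print(ray(a,[[496,167],[640,130]],207),ray(a,[[503,102],[640,70]],320))
shift(300,-450,230,.2);shift(385,-170,230,.2);shift(430,0,230,.2)
```

```text
[[ 498.84809304  -81.76306475  207.        ]
 [ 459.75317362 -321.58136286  207.        ]] [[ 503.8424353   -64.06643266  320.        ]
 [ 471.27239859 -267.63706095  320.        ]]
from [ 167.2 -602.   182.3] 0.2708 t 0.15 shift [ 168.7 -111.   -47.7] turn 4.06
from [ 167.2 -602.   182.3] 0.2708 t 0.15 shift [ 325.5 -358.   -47.7] turn 4.06
from [ 167.2 -602.   182.3] 0.2708 t 0.15 shift [ 414.3 -509.8  -47.7] turn 4.06
```

View pics/wrist1.png

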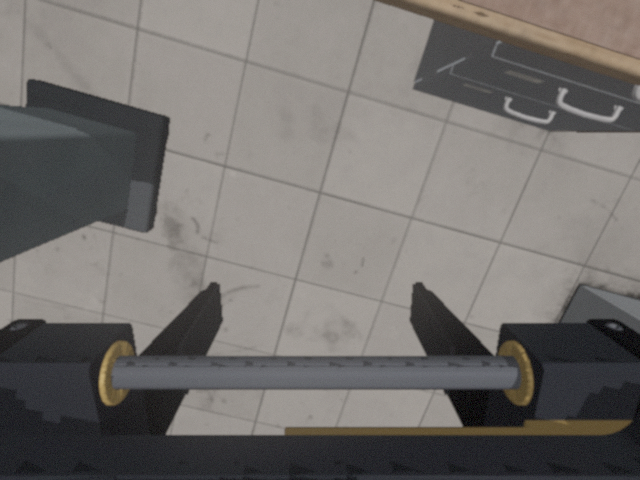

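The wrist view shows only the floor and the bench edge at top right, with the fingers at about (215,300) and (420,300).

Emit:
arm_command([
  [164,-206,-48,4,1],
  [164,-206,-48,4,1],
  [164,-206,-48,4,1],
  [164,-206,-48,4,1],
  [164,-206,-48,4,1],
])

```text
t: 0.65
eef_pos: [263.6, -373.9, 227.7]
tcp_rot: [-3.141, -0.0, 0.201]
ft_force: [1.2, -0.3, -0.2]
opening: 0.999
grip_force: 0.0
```

Run:
```python
from h import *
shift(370,-170,230,.2);shift(425,50,230,.2)
```

```text
from [ 263.6 -373.9  227.7] 0.2005 t 0.65 shift [ 144.9 -178.6   -2.3] turn 0.03
from [ 263.6 -373.9  227.7] 0.2005 t 0.65 shift [ 242.6 -383.3   -2.3] turn 0.03
```

Emit:
arm_command([
  [140,-170,-2,0,1],
  [140,-170,-2,0,1],
  [140,-170,-2,0,1],
  [140,-170,-2,0,1],
  [140,-170,-2,0,1],
])

```text
t: 1.15
eef_pos: [367.4, -178.2, 229.7]
tcp_rot: [-3.141, -0.0, 0.203]
ft_force: [-0.5, -0.4, -0.6]
opening: 1.002
grip_force: 0.0
```

Emit:
arm_command([
  [100,-210,0,0,1],
  [100,-210,0,0,1],
  [100,-210,0,0,1],
  [100,-210,0,0,1],
  [100,-210,0,0,1],
])

```text
t: 1.65
eef_pos: [422.7, 47.2, 229.6]
tcp_rot: [-3.142, -0.0, 0.202]
ft_force: [0.1, 0.2, -0.5]
opening: 1.001
grip_force: 0.0
```

Run:
```python
from h import *
shift(440,130,230,.2)
```

```text
from [422.7  47.2 229.6] 0.2025 t 1.65 shift [ 33.6 -77.7  -0.4] turn 0.14
```

Emit:
arm_command([
  [65,-60,-20,0,1],
  [65,-60,-20,0,1],
  [65,-60,-20,0,1],
  [65,-60,-20,0,1],
])

```text
t: 2.05
eef_pos: [474.0, 116.6, 249.0]
tcp_rot: [3.141, 0.001, 0.203]
ft_force: [-0.8, -0.4, -0.6]
opening: 1.0
grip_force: 0.0
```

Run:
```python
from h import *
print(env.state()['eef_pos']);snap('wrist','wrist2.png')
```

```text
[474.02527291 116.59366816 249.00129431]
```

View pics/wrist2.png

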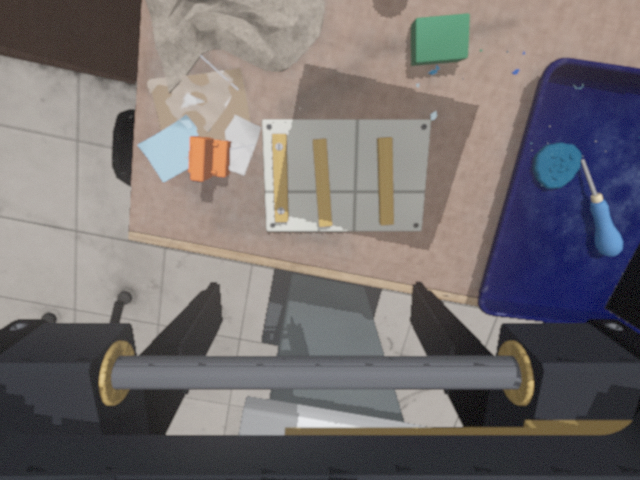

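The wrist view shows the board, corners about (264,120), (430,120), (424,231) and (267,233). The end bar is at x≈280, the middle bar at (322,182) tilted, and the last bar at (386,180). The gauge is at (208,158), with the rib at x≈198, and the wax is at (441,38).

```bash
cat >> h.py <<'E'
def wT(s,c):
    from scipy.spatial.transform import Rotation as R
    T=np.eye(4);T[:3,:3]=R.from_euler('xyz',s['tcp_rot']).as_matrix();T[:3,3]=s['eef_pos'];return T@np.array(c['hand_eye'])
def rect(P):
    (c,(w,h),a)=cv2.minAreaRect(P[:,:2].astype(np.float32))
    if w<h:w,h,a=h,w,a+90
    a=(np.radians(a)+np.pi/2)%np.pi-np.pi/2
    return np.round(c,1),round(w,1),round(h,1),round(a,4)
def look(name='wrist',f='x.png'):
    s=env.state();c=snap(name,f);T=wT(s,c) if name=='wrist' else None
    hsv=cv2.cvtColor(c['frame'],cv2.COLOR_RGB2HSV);out=[]
    for nm,lo,hi,z in(('brass',(18,110,50),(30,255,255),26),('orange',(3,170,80),(14,255,255),63)):
        m=cv2.inRange(hsv,lo,hi)
        if name=='wrist': m[300:]=0
        for q in cv2.findContours(m,0,1)[0]:
            if cv2.contourArea(q)>150:
                x=cv2.boundingRect(q);r=rect(ray(c,q[:,0],z,T));print(nm,x,cv2.contourArea(q),*r);out.append(r)
    return s,c,T,out
E
python3 - <<'E'
from h import *
s,c,T,o=look('wrist','wrist3.png')
hsv=cv2.cvtColor(c['frame'],cv2.COLOR_RGB2HSV)
m=(hsv[...,1]<45)&(hsv[...,2]>110);m=m.astype(np.uint8);m[:,:256]=0;m[:105]=0;m[245:]=0;m[:,445:]=0
m=cv2.morphologyEx(m,3,np.ones((13,13)));m=cv2.morphologyEx(m,2,np.ones((9,9)))
q=max(cv2.findContours(m,0,1)[0],key=cv2.contourArea);print('board',cv2.boundingRect(q),*rect(ray(c,q[:,0],12,T)))
cr=cv2.resize(c['frame'][90:260,170:450],None,fx=2.8,fy=2.8,interpolation=2)
cv2.imwrite('pics/crop1.png',cv2.cvtColor(cr,cv2.COLOR_RGB2BGR))
E
```

```text
board (256, 105, 188, 140) [505.9  87.8] 213.2 163.4 -1.3879
```

View pics/crop1.png

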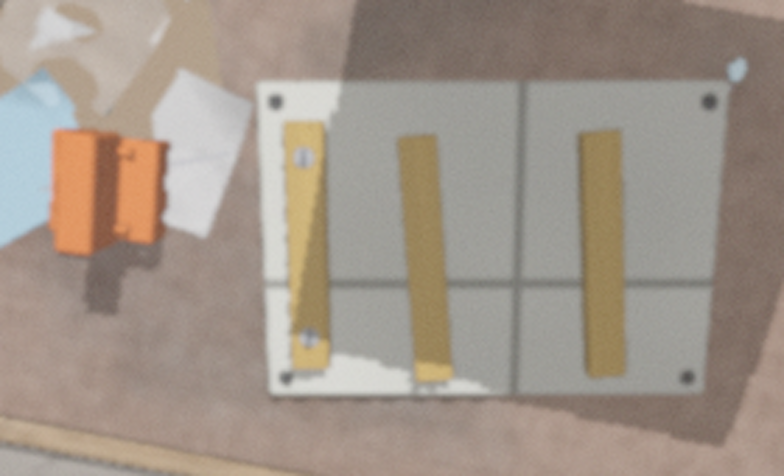

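The crop shows the board corners at crop (257,83), (728,83), (703,393) and (270,395). The three bars stand clear of each other, and the gauge's rib top face spans crop x 52–97, y 130–253.

```bash
sed -i "s/(18,110,50),(30,255,255),26/(14,70,50),(32,255,255),26/; s/(3,170,80)/(3,110,80)/" h.py
python3 - <<'E'
from h import *
c=np.load('pics/wrist.npy',allow_pickle=True).item();s=env.state();T=wT(s,c)
f=c['frame'];hsv=cv2.cvtColor(f,cv2.COLOR_RGB2HSV)
for p in((386,165),(280,170),(198,158),(220,158),(208,158),(115+130,60+100)): print(p,f[p[1],p[0]],hsv[p[1],p[0]])
for nm,lo,hi,z in(('brass',(14,90,50),(32,255,255),26),('orange',(3,110,80),(14,255,255),63)):
    m=cv2.inRange(hsv,lo,hi);m[250:]=0;m[:100]=0;m[:,:160]=0;m[:,450:]=0
    for q in cv2.findContours(m,0,1)[0]:
        if cv2.contourArea(q)>100: print(nm,cv2.boundingRect(q),cv2.contourArea(q),*rect(ray(c,q[:,0],z,T)))
g=lambda L:np.array(L)/2.8+[170,90]
B=ray(c,g([[257,83],[728,83],[703,393],[270,395]]),12,T)[:,:2];print(B.round(1).tolist(),'sides',np.linalg.norm(B-np.roll(B,-1,0),axis=1).round(1),'centre',B.mean(0).round(1))
for i,j in((0,1),(3,2)): d=B[i]-B[j];print('yaw from y edge',np.arctan2(-d[0],d[1]).round(4))
for i,j in((0,3),(1,2)): d=B[i]-B[j];print('yaw from x edge',np.arctan2(d[1],d[0]).round(4))
R=ray(c,g([[52,130],[97,132],[95,253],[55,250]]),63,T)[:,:2];print('rib',R.round(1).tolist(),R.mean(0),np.linalg.norm(R-np.roll(R,-1,0),axis=1).round(1))
E
```

```text
(386, 165) [154 131  92] [ 19 103 154]
(280, 170) [188 163 112] [ 20 103 188]
(198, 158) [227 154 104] [ 12 138 227]
(220, 158) [225 153 100] [ 13 142 225]
(208, 158) [140  93  73] [  9 122 140]
(245, 160) [213 211 212] [165   2 213]
brass (313, 139, 18, 87) 898.0 [497.5 113.7] 98.0 13.3 0.2771
brass (378, 137, 15, 87) 1007.5 [513.8  43.9] 97.9 14.8 0.282
brass (273, 134, 14, 87) 962.5 [493.4 161.9] 97.0 14.2 0.1963
orange (188, 136, 41, 45) 1456.0 [502.8 234. ] 45.4 40.1 0.0475
[[551.9, 193.6], [589.6, 8.8], [463.8, -17.6], [425.1, 167.6]] sides [188.6 128.6 189.2 129.5] centre [507.6  88.1]
yaw from y edge 0.2012
yaw from y edge 0.2062
yaw from x edge 0.2021
yaw from x edge 0.2071
rib [[521.9, 256.0], [524.4, 240.1], [481.2, 236.0], [479.3, 250.6]] [501.68063731 245.68115547] [16.1 43.4 14.8 42.9]
```

Run:
```python
from h import *
a=np.load('pics/scene.npy',allow_pickle=True).item();b=np.load('pics/side.npy',allow_pickle=True).item()
A=cv2.resize(a['frame'][300:365,260:330],(420,390),interpolation=2);B=cv2.resize(b['frame'][270:335,350:410],(360,390),interpolation=2)
cv2.imwrite('pics/crop2.png',cv2.cvtColor(np.hstack([A,B]),cv2.COLOR_RGB2BGR))
shift(501.7,245.7,110,.11)
```

```text
from [473.6 115.5 249.1] 0.2006 t 2.15 shift [  53.5 -122.   139.1] turn 5.19
```

View pics/crop2.png

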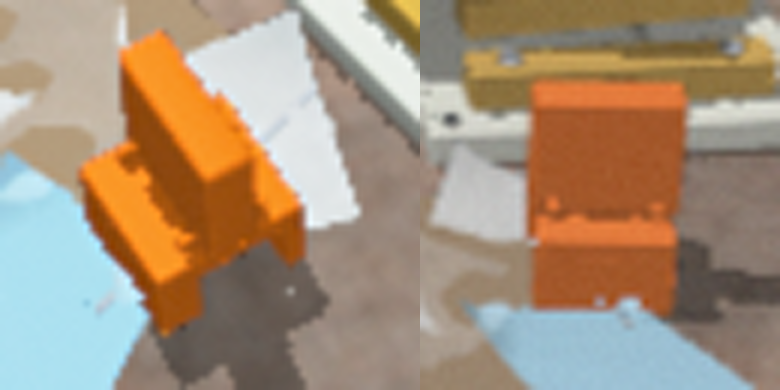

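The nose (the thicker foot) faces +y, so the gauge yaw is about 0.11 with no half turn.

Emit:
arm_command([
  [53.5,-121.5,139,5.2,0.5],
  [53.5,-121.5,139,5.2,0.5],
  [53.5,-121.5,139,5.2,0.5],
  [53.5,-121.5,139,5.2,0.5],
  [53.5,-121.5,139,5.2,0.5],
])

```text
t: 2.65
eef_pos: [500.9, 246.5, 106.6]
tcp_rot: [3.14, 0.006, 0.111]
ft_force: [-0.5, -0.1, -0.2]
opening: 0.637
grip_force: 0.0
```

Run:
```python
from h import *
shift(501.7,245.7,33,.11)
c=env.read_camera('scene');A=cv2.resize(c['frame'][250:370,220:350],(650,600),interpolation=2);cv2.imwrite('pics/crop3.png',cv2.cvtColor(A,cv2.COLOR_RGB2BGR))
```

```text
from [500.9 246.5 106.6] 0.111 t 2.65 shift [ 0.7  0.9 73.6] turn 0.06
```

View pics/crop3.png

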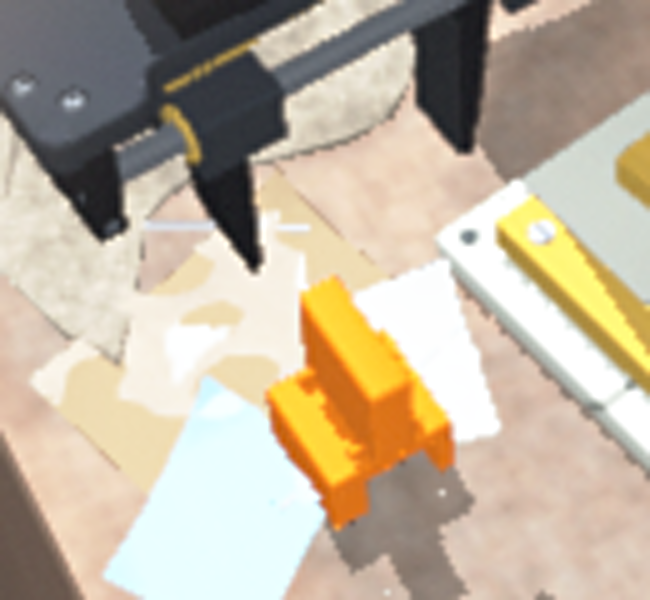

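The fingers at crop (250,260) and (470,145) straddle the rib at (360,340).

Emit:
arm_command([
  [0,0,74,0,0.5],
  [0,0,74,0,0.5],
  [0,0,74,0,0.5],
  [0,0,74,0,0.5],
])

```text
t: 3.1
eef_pos: [503.2, 245.0, 38.1]
tcp_rot: [-3.141, -0.001, 0.109]
ft_force: [0.3, 0.2, 0.9]
opening: 0.498
grip_force: 0.0
```

Emit:
arm_command([
  [0,0,0,0,0],
  [0,0,0,0,0],
  [0,0,0,0,0],
  [0,0,0,0,0],
  [0,0,0,0,0],
])

```text
t: 3.6
eef_pos: [502.6, 246.0, 36.8]
tcp_rot: [3.142, -0.0, 0.11]
ft_force: [-0.2, 0.0, 1.0]
opening: 0.138
grip_force: 0.0
```

Emit:
arm_command([
  [0,0,0,0,0],
  [0,0,0,0,0],
])

```text
t: 3.8
eef_pos: [502.5, 245.9, 36.5]
tcp_rot: [3.141, 0.0, 0.11]
ft_force: [-0.2, -0.3, 0.7]
opening: 0.015
grip_force: 0.0
```

Run:
```python
from h import *
print({k:np.round(v,3) for k,v in env.state().items() if k in('opening','grip_force','eef_pos')})
I=[]
c=snap('scene','s4.png');I.append(cv2.resize(c['frame'][260:370,230:340],(400,400)))
c=snap('side','d4.png');I.append(cv2.resize(c['frame'][230:340,325:435],(400,400)))
cv2.imwrite('pics/crop4.png',cv2.cvtColor(np.hstack(I),cv2.COLOR_RGB2BGR))
```

```text
{'eef_pos': array([502.489, 245.94 ,  36.484]), 'grip_force': np.float64(0.0), 'opening': np.float64(0.015)}
```

View pics/crop4.png

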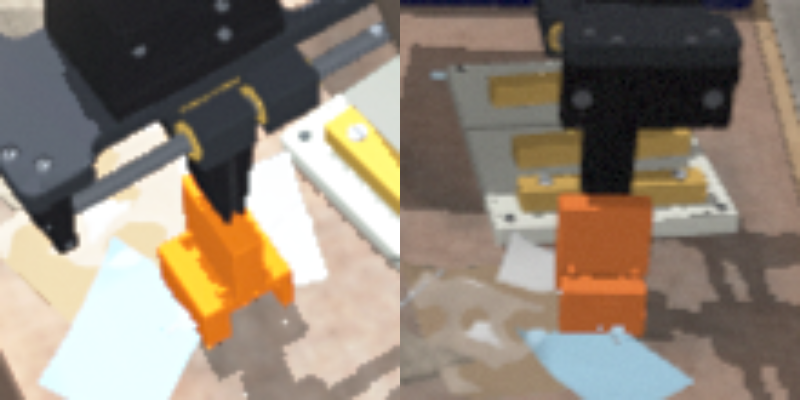

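Run:
```python
from h import *
def proj(c,P):
    T=np.linalg.inv(np.array(c['world_from_camera']));p=T[:3,:3]@np.array(P)+T[:3,3];f=240/np.tan(np.radians(c['vertical_fov'])/2);return (f*p[:2]/p[2]+[c['cx'],c['cy']]).round(1)
a=np.load('pics/scene.npy',allow_pickle=True).item();b=np.load('pics/side.npy',allow_pickle=True).item()
for P in((502.5,246,36.5),(502.5,246,63),(502.5,232,36.5)):print(P,'scene',proj(a,P),'crop',(proj(a,P)-[230,260])*400/110,'side',proj(b,P),'crop',(proj(b,P)-[325,230])*400/110)
yaw=.11;u=np.array([np.cos(yaw),np.sin(yaw)]);v=np.array([-u[1],u[0]])
for c,n,o in((a,'scene',[230,260]),(b,'side',[325,230])):
  for sx,sy,z in((-22,7,63),(22,7,63),(22,-7,63),(-22,-7,63)):
    q=np.array([501.7,245.7])+sx*u+sy*v;print(n,sx,sy,((proj(c,[*q,z])-o)*400/110).round(0))
# triangulate rib-top corners in both views
print(tri(a,(260+122/6,300+55/6),b,(350+687/6-420/6,270+85/6)))
for s_,d_ in(((205,180),(532,105)),((160,32),(683,103)),((250,160),(532,83)),):
    print(tri(a,(260+s_[0]/6,300+s_[1]/6),b,(350+(d_[0]-420)/6,270+d_[1]/6)))
```

```text
(502.5, 246, 36.5) scene [290.7 325.6] crop [220.72727273 238.54545455] side [379.3 297.7] crop [197.45454545 246.18181818]
(502.5, 246, 63) scene [289.9 315.7] crop [217.81818182 202.54545455] side [380.3 284.7] crop [201.09090909 198.90909091]
(502.5, 232, 36.5) scene [299.3 321.7] crop [252.         224.36363636] side [379.1 293.4] crop [196.72727273 230.54545455]
scene -22 7 [235. 252.]
scene 22 7 [175. 174.]
scene 22 -7 [204. 157.]
scene -22 -7 [265. 235.]
side -22 7 [252. 207.]
side 22 7 [158. 207.]
side 22 -7 [155. 191.]
side -22 -7 [247. 191.]
(array([490.25264168, 265.73415358,  87.51948594]), np.float64(25.266673140369438))
(array([509.05952293, 238.07637343,  39.33704316]), np.float64(32.15929750154311))
(array([492.89125078, 255.43601158,  78.78858936]), np.float64(33.396101742368174))
(array([509.00123918, 225.83240063,  39.34995813]), np.float64(32.38691602402224))
```

Run:
```python
from h import *
for n,a,b in(('scene','scene1.png','s4.png'),('side','side1.png','d4.png')):
  for f in(a,b):
    im=cv2.imread('pics/'+f);h=cv2.cvtColor(im,cv2.COLOR_BGR2HSV);m=cv2.inRange(h,(3,170,80),(18,255,255))
    m[:270]=0;m[:,:250]=0;m[365:]=0;m[:,(320 if n=='scene' else 420):]=0
    q=max(cv2.findContours(m,0,1)[0],key=cv2.contourArea);print(n,f,cv2.boundingRect(q),cv2.contourArea(q))
A=cv2.imread('pics/s4.png')[290:350,265:320];B=cv2.imread('pics/d4.png')[265:325,355:410]
cv2.imwrite('pics/crop5.png',np.hstack([cv2.resize(i,(390,426),interpolation=0) for i in(A,B)]))
```

```text
scene scene1.png (273, 305, 38, 51) 903.0
scene s4.png (273, 308, 37, 48) 544.5
side side1.png (368, 283, 26, 39) 832.5
side d4.png (368, 283, 26, 39) 829.5
```

View pics/crop5.png

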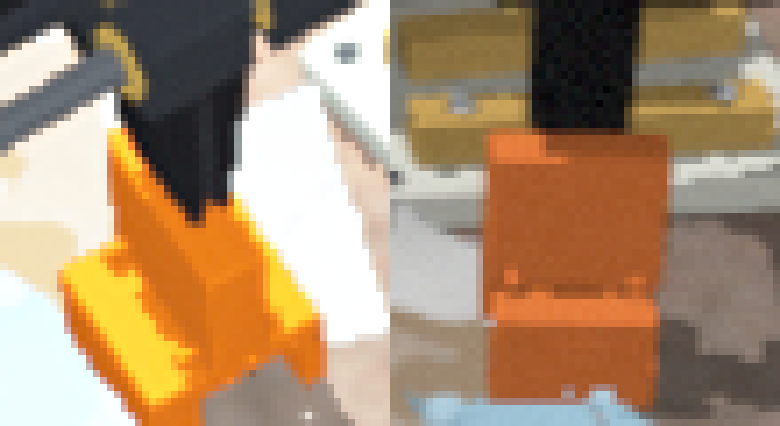

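The gauge has not moved. The closed fingertips end at about (293,321) in the scene and row 283.6 in the side view. That puts them level with the rib top at z≈64, although the reported TCP is at z=36. The wrist image agrees, with the tips about 30 mm behind the nominal TCP. The physical tips are therefore about 28 mm above the reported TCP, so I'll reopen and go deeper while watching the force.

Emit:
arm_command([
  [0,0,0,0,0.45],
  [0,0,0,0,0.45],
  [0,0,0,0,0.45],
  [0,0,0,0,0.45],
  [0,0,0,0,0.45],
])

```text
t: 4.4
eef_pos: [502.5, 245.9, 36.5]
tcp_rot: [3.142, 0.0, 0.11]
ft_force: [-0.4, 0.1, 0.1]
opening: 0.368
grip_force: 0.0
```

Emit:
arm_command([
  [0,0,0,0,0.45],
  [0,0,10,0,0.45],
  [0,0,20,0,0.45],
  [0,0,27,0,0.45],
  [0,0,27,0,0.45],
])

```text
t: 4.9
eef_pos: [501.8, 245.6, 8.1]
tcp_rot: [3.141, 0.002, 0.11]
ft_force: [-0.5, 0.3, 0.6]
opening: 0.451
grip_force: 0.0
```

Emit:
arm_command([
  [0,0,0,0,0],
  [0,0,0,0,0],
  [0,0,0,0,0],
  [0,0,0,0,0],
  [0,0,0,0,0],
])

```text
t: 5.4
eef_pos: [502.6, 245.9, 9.8]
tcp_rot: [3.142, -0.0, 0.11]
ft_force: [0.9, -0.2, 2.6]
opening: 0.145
grip_force: 30.0
```

Emit:
arm_command([
  [0,0,0,0,0],
  [0,0,0,0,0],
])

```text
t: 5.6
eef_pos: [502.7, 245.9, 9.7]
tcp_rot: [3.142, -0.0, 0.11]
ft_force: [0.1, -0.2, 2.6]
opening: 0.146
grip_force: 30.0
```

Grasped: opening 0.146 (14 mm) at 30 N. Lifting next.

Emit:
arm_command([
  [0,0,-30,0,0],
  [0,0,-60,0,0],
  [0,0,-60,0,0],
  [0,0,-60,0,0],
])

```text
t: 6.0
eef_pos: [502.5, 245.9, 69.6]
tcp_rot: [-3.142, -0.001, 0.11]
ft_force: [0.1, -1.5, -0.6]
opening: 0.143
grip_force: 30.0
```

Run:
```python
from h import *
s=env.state();print(s['grip_force'],s['opening'],s['ft_force'])
shift(495.8,116.9,70,.265)
```

```text
29.996649026870728 0.1428822535078701 [ 0.06085692 -1.53672615 -0.61993367]
from [502.5 245.9  69.6] 0.1102 t 6.0 shift [-20.9 127.5  -0.4] turn -8.87
```

Emit:
arm_command([
  [-21,127.5,0,-8.9,0],
  [-21,127.5,0,-8.9,0],
  [-21,127.5,0,-8.9,0],
  [-21,127.5,0,-8.9,0],
  [-21,127.5,0,-8.9,0],
])

```text
t: 6.5
eef_pos: [495.4, 116.4, 68.6]
tcp_rot: [-3.141, 0.002, 0.264]
ft_force: [-0.0, 0.1, -2.0]
opening: 0.142
grip_force: 30.0
```

Run:
```python
from h import *
shift(495.8,116.9,45,.265)
s,c,T,o=look('wrist','w6.png')
c=snap('scene','s6.png');h=cv2.cvtColor(c['frame'],cv2.COLOR_RGB2HSV)
m=cv2.inRange(h,(2,170,60),(14,255,255));m[:240]=0;m[:,:290]=0;m[360:]=0;m[:,440:]=0
q=max(cv2.findContours(m,0,1)[0],key=cv2.contourArea);print(cv2.boundingRect(q),cv2.contourArea(q),len(q))
print(ray(c,cv2.boxPoints(cv2.minAreaRect(q)),100).round(0).tolist())
```

```text
from [495.4 116.4  68.6] 0.2637 t 6.5 shift [ 0.5 -0.4 23.6] turn -0.07
brass (407, 182, 34, 118) 2908.0 [521.9  47.1] 84.5 18.0 0.2781
brass (308, 178, 24, 76) 1591.0 [521.5 120.8] 51.9 15.3 0.2739
brass (240, 165, 25, 135) 3058.5 [496.1 162.3] 95.8 16.1 0.2039
orange (278, 244, 77, 56) 3342.5 [496.2 116.8] 46.0 35.4 -1.3061
(352, 259, 39, 43) 772.0 132
[[497.0, 158.0, 100.0], [517.0, 98.0, 100.0], [464.0, 95.0, 100.0], [447.0, 153.0, 100.0]]
```

The bar line in the closer wrist view agrees with the earlier estimate (y≈113.8 at x=496.5). Lowering.

Emit:
arm_command([
  [0,0,20,0,0],
  [0,0,30,0,0],
  [0,0,40,0,0],
  [0,0,45.5,0,0],
  [0,0,45.5,0,0],
])

```text
t: 7.1
eef_pos: [495.4, 117.1, 23.3]
tcp_rot: [-3.141, 0.001, 0.266]
ft_force: [-0.6, -0.0, -0.8]
opening: 0.143
grip_force: 30.0
```

Run:
```python
from h import *
shift(495.8,116.9,24,.265)
s,c,T,o=look('wrist','w7.png')
# target at nose contact: board y 45, board x -5
th=.204;X=np.array([507.6,88.1])+(-5)*np.array([np.cos(th),np.sin(th)])+45*np.array([-np.sin(th),np.cos(th)]);print(X);shift(*X,24,th)
```

```text
from [495.4 117.1  23.3] 0.266 t 7.1 shift [ 0.4  0.3 -0.7] turn 0.06
brass (427, 193, 42, 107) 3379.0 [532.7  50.7] 63.0 19.0 0.285
brass (308, 188, 28, 66) 1725.0 [529.3 123.1] 36.9 15.3 0.2669
brass (225, 173, 31, 127) 3596.0 [507.  164.6] 74.3 17.0 0.2027
orange (278, 244, 77, 56) 3311.0 [513.6 122. ] 36.1 27.7 -1.3037
[493.58721981 131.15394281]
from [495.6 117.   23.8] 0.2659 t 7.15 shift [  1.7 -14.2  -0.2] turn 3.55
```

Emit:
arm_command([
  [0.3,-3,0,0.8,0],
  [0.6,-6,0,1.6,0],
  [1,-9,0,2.4,0],
  [1.4,-11,0,3,0],
  [1.7,-13,0,3.55,0],
])

```text
t: 7.65
eef_pos: [494.1, 130.0, 24.3]
tcp_rot: [3.141, -0.001, 0.203]
ft_force: [0.5, -2.8, 1.2]
opening: 0.145
grip_force: 30.0
```

Emit:
arm_command([
  [0,-0.6,0,0,0],
  [0,-1.2,0,0,0],
  [0,-1.2,0,0,0],
])

```text
t: 7.95
eef_pos: [493.8, 131.1, 24.1]
tcp_rot: [3.142, -0.0, 0.204]
ft_force: [1.0, -1.3, 0.5]
opening: 0.147
grip_force: 30.0
```

```bash
cat >> h.py <<'E'
th=.204
def bf(p): d=np.array(p)[:2]-[507.6,88.1];return np.round([d[0]*np.cos(th)+d[1]*np.sin(th),-d[0]*np.sin(th)+d[1]*np.cos(th)],1)
E
python3 - <<'E'
from h import *
s,c,T,o=look('wrist','w8.png');print(s['eef_pos'],s['tcp_rot'],bf(s['eef_pos']))
for r in o: print(bf(r[0]),r[3]-th)
E
```

```text
brass (315, 189, 29, 65) 1709.0 [528.4 130.7] 36.5 15.8 0.2035
brass (451, 187, 39, 113) 3691.5 [530.7  50.2] 67.4 19.4 0.2848
brass (245, 180, 34, 120) 3265.5 [509.1 164.9] 70.1 16.9 0.1985
orange (277, 244, 78, 56) 3358.0 [511.9 135. ] 36.7 27.8 -1.3663
[493.77564149 131.05826823  24.05889018] [ 3.14153485e+00 -2.33746023e-04  2.03581622e-01] [-4.8 44.9]
[29.  37.5] -0.0005000000000000004
[ 14.9 -41.8] 0.08080000000000001
[17.  74.9] -0.005499999999999977
[13.7 45.1] -1.5703
```

The bar is square and at 37.5. Pushing on in small steps until the nose touches.

Emit:
arm_command([
  [0,-0.5,0,0,0],
  [0,-1,0,0,0],
  [0,-1,0,0,0],
])

```text
t: 8.3
eef_pos: [493.4, 132.0, 24.0]
tcp_rot: [3.142, 0.0, 0.204]
ft_force: [-0.1, -1.3, 0.3]
opening: 0.147
grip_force: 30.0
```

Emit:
arm_command([
  [0,-0.4,0,0,0],
  [0,-0.8,0,0,0],
  [0,-0.8,0,0,0],
])

```text
t: 8.6
eef_pos: [493.3, 132.8, 24.0]
tcp_rot: [3.142, 0.0, 0.204]
ft_force: [0.1, -1.1, 0.6]
opening: 0.145
grip_force: 30.0
```

Run:
```python
from h import *
s,c,T,o=look('wrist','w9.png');print(s['eef_pos'],s['ft_force'],s['moment'],bf(s['eef_pos']))
for r in o: print(bf(r[0]),r[3]-th)
```

```text
brass (315, 189, 29, 65) 1722.0 [527.9 132.4] 36.5 15.9 0.2044
brass (454, 186, 39, 114) 3714.5 [530.6  50.3] 67.6 19.5 0.283
brass (249, 180, 33, 120) 3128.5 [509.  164.9] 70.2 16.9 0.1968
orange (277, 244, 78, 56) 3358.0 [511.4 136.7] 36.5 27.8 -1.3662
[493.26784289 132.82907386  24.02400561] [ 0.05786034 -1.11704829  0.57095435] [-0.39445267 -0.12195491  0.02209625] [-5.  46.7]
[28.9 39.3] 0.00040000000000001146
[ 14.9 -41.7] 0.07899999999999999
[16.9 74.9] -0.007199999999999984
[13.6 46.8] -1.5702
```

Emit:
arm_command([
  [0,-0.4,0,0,0],
  [0,-0.7,0,0,0],
  [0,-0.7,0,0,0],
])

```text
t: 8.95
eef_pos: [493.2, 133.0, 24.0]
tcp_rot: [3.141, 0.0, 0.204]
ft_force: [1.5, -7.9, 1.1]
opening: 0.145
grip_force: 30.0
```

Contact shows as a jump to 7.9 N. Back off 4 mm to free the lip, then lift.

Emit:
arm_command([
  [0,2,0,0,0],
  [0,4.2,0,0,0],
  [0,4.2,0,0,0],
  [0,4.2,-15,0,0],
  [0,4.2,-30,0,0],
])

```text
t: 9.45
eef_pos: [493.6, 129.4, 54.0]
tcp_rot: [-3.141, 0.001, 0.204]
ft_force: [0.2, -0.2, 0.1]
opening: 0.14
grip_force: 30.0
```

Run:
```python
from h import *
s,c,T,o=look('wrist','w10.png');print(s['eef_pos'],s['ft_force'],bf(s['eef_pos']))
for r in o: print(bf(r[0]),r[3]-th)
im=cv2.imread('pics/wrist2.png');ys,xs=np.where((im.max(2)<45));k=(xs>560)&(ys<310)&(ys>200)
if k.any():
    p=np.c_[xs[k],ys[k]];print('lampcand',len(p),p.min(0),p.max(0));
    from scipy.spatial.transform import Rotation as R
    T2=np.eye(4);T2[:3,:3]=R.from_euler('xyz',[3.141,.001,.203]).as_matrix();T2[:3,3]=[474,116.6,249];T2=T2@np.array(c['hand_eye'])
    L=p[p[:,0]==p[:,0].min()].mean(0);print(L,ray(c,[L,[640,248]],320,T2),ray(c,[L,[640,248]],207,T2))
shift(511.7,47.3,54,.28)
```

```text
brass (310, 181, 25, 73) 1641.0 [522.6 131.7] 46.9 15.0 0.2029
brass (434, 179, 32, 121) 3290.0 [523.4  47.8] 82.0 18.6 0.2834
brass (252, 174, 29, 126) 2827.0 [501.4 163.4] 84.3 16.6 0.2014
orange (277, 244, 78, 56) 3356.5 [500.1 131.1] 43.0 32.9 -1.3662
[493.625118   129.42987459  54.04428233] [ 0.19524309 -0.23654474  0.05757389] [-5.3 43.3]
[23.5 39.7] -0.0010999999999999899
[  7.3 -42.7] 0.0794
[ 9.2 75. ] -0.002599999999999991
[ 1.4 43.6] -1.5702
lampcand 1175 [606 245] [639 309]
[606.  306.5] [[513.49370059   8.98550377 320.        ]
 [538.46981041   6.90068024 320.        ]] [[ 477.11070289  -97.84433506  207.        ]
 [ 523.50927399 -101.71734945  207.        ]]
from [494.7 129.6  56.3] 0.2036 t 9.5 shift [-0.  84.   2.3] turn -4.38
```

The second gauge placing brings the gripper body nearer to the lamp, so I'll check the lamp's edge first.

Run:
```python
from h import *
a=np.load('pics/scene.npy',allow_pickle=True).item();b=np.load('pics/side.npy',allow_pickle=True).item()
for n,f,(x0,y0,x1,y1) in(('scene','scene1.png',(470,50,640,190)),('side','side1.png',(355,80,420,170)),('w10','w10.png',(450,0,640,300)),('s6','s6.png',(470,50,640,190))):
    im=cv2.imread('pics/'+f);m=(im.max(2)<50).astype(np.uint8)[y0:y1,x0:x1];m=cv2.morphologyEx(m,2,np.ones((3,3)))
    K=cv2.findContours(m,0,1)[0]
    for q in sorted(K,key=cv2.contourArea)[-2:]:
        print(n,cv2.contourArea(q),(cv2.approxPolyDP(q,3,True)[:,0]+[x0,y0]).tolist())
```

```text
scene 21.0 [[611, 185], [612, 189], [619, 189]]
scene 11227.5 [[517, 50], [531, 54], [527, 63], [534, 74], [526, 85], [535, 74], [550, 81], [535, 68], [535, 58], [548, 65], [553, 83], [559, 77], [563, 81], [562, 68], [583, 78], [572, 83], [567, 78], [565, 85], [532, 96], [523, 93], [522, 99], [505, 104], [491, 150], [514, 173], [620, 135], [639, 146], [639, 60], [634, 61], [623, 50], [615, 50], [627, 63], [618, 68], [607, 63], [609, 69], [595, 75], [570, 68], [553, 54], [573, 61], [594, 53], [603, 60], [598, 53], [602, 51], [609, 60], [604, 50], [549, 50], [546, 57], [536, 56], [539, 50]]
side 550.0 [[355, 155], [355, 169], [395, 167], [386, 154]]
side 1247.0 [[391, 95], [375, 98], [369, 151], [392, 152], [395, 103]]
w10 32.5 [[639, 286], [634, 297], [639, 296]]
s6 539.0 [[613, 50], [621, 189], [625, 189], [618, 55]]
s6 18379.5 [[470, 50], [470, 121], [476, 122], [470, 136], [479, 140], [475, 143], [470, 139], [475, 144], [470, 148], [481, 147], [474, 159], [470, 155], [474, 166], [482, 161], [488, 164], [480, 167], [482, 172], [475, 177], [481, 179], [484, 172], [497, 183], [489, 188], [481, 181], [475, 189], [506, 188], [507, 184], [514, 187], [509, 189], [521, 189], [516, 185], [520, 183], [523, 189], [537, 189], [541, 185], [547, 189], [553, 179], [554, 185], [557, 179], [561, 182], [560, 189], [563, 184], [569, 189], [583, 189], [584, 185], [587, 189], [614, 189], [610, 171], [613, 163], [609, 94], [604, 89], [608, 88], [606, 50], [599, 50], [597, 60], [589, 65], [578, 60], [576, 50]]
```

Run:
```python
from h import *
a,b=[np.load(f'pics/{n}.npy',allow_pickle=True).item() for n in('scene','side')]
for p,q in(((491,150),(369,151)),((514,173),(393,152)),((514,173),(369,151)),((505,104),(375,98))): print(tri(a,p,b,q))
```

```text
(array([529.63609997, -97.51923979, 208.10141571]), np.float64(0.03927914628462536))
(array([475.81606849, -94.08571611, 208.56642939]), np.float64(0.6651641826699289))
(array([ 515.24754865, -130.75733673,  185.95698766]), np.float64(38.68113167485535))
(array([516.00646896, -75.48376944, 318.52276852]), np.float64(22.35435188255094))
```

The lamp's near end is at y≈-96, z≥208, which agrees across two views to 0.7 mm. The gripper clears it by more than 50 mm.

Emit:
arm_command([
  [0,42,0,-2.2,0],
  [0,84,0,-4.4,0],
  [0,84,0,-4.4,0],
  [0,84,0,-4.4,0],
])

```text
t: 9.9
eef_pos: [510.9, 46.5, 53.7]
tcp_rot: [-3.141, 0.0, 0.278]
ft_force: [0.2, 0.7, -1.8]
opening: 0.149
grip_force: 30.0
```

Run:
```python
from h import *
shift(511.7,47.3,24,.28)
s,c,T,o=look('wrist','w11.png')
for r in o: print(bf(r[0]),r[3]-th)
```

```text
from [510.9  46.5  53.7] 0.2781 t 9.9 shift [ 1.  -0.5 29.7] turn -0.11
brass (310, 180, 25, 74) 1639.5 [540.1  50.8] 47.6 15.1 0.2931
brass (178, 172, 31, 128) 3420.5 [503.6 126.3] 86.3 18.2 0.2034
brass (119, 160, 39, 140) 4117.5 [497.5 160.8] 93.8 19.8 0.2035
orange (277, 244, 78, 56) 3310.5 [517.4  48.6] 42.8 32.9 -1.2916
[ 24.3 -43.1] 0.08910000000000004
[ 3.8 38.2] -0.0005999999999999894
[ 4.8 73.2] -0.0005000000000000004
[  1.6 -40.7] -1.4956
```

The bar's line sits 4.0 mm to -y of the tool, so it is centred in the slot. Lowering straight down.

Emit:
arm_command([
  [0,0,10,0,0],
  [0,0,20,0,0],
  [0,0,26,0,0],
  [0,0,30.5,0,0],
  [0,0,30.5,0,0],
])

```text
t: 10.45
eef_pos: [510.6, 47.3, 22.7]
tcp_rot: [-3.141, 0.001, 0.281]
ft_force: [0.2, -0.5, -0.4]
opening: 0.145
grip_force: 30.0
```

Run:
```python
from h import *
X=np.array([507.6,88.1])+(-4)*np.array([np.cos(th),np.sin(th)])+9*np.array([-np.sin(th),np.cos(th)]);print(X);shift(*X,24,th)
print(bf(env.state()['eef_pos']))
```

```text
[501.85965178  96.10302457]
from [510.6  47.3  22.7] 0.2808 t 10.45 shift [  5.1 -49.3  -1.3] turn 4.4
[ -5.3 -40.5]
```

Emit:
arm_command([
  [0.5,-5,0,0.9,0],
  [1,-10,0,1.8,0],
  [1.5,-15,0,2.7,0],
  [2,-20,0,3.6,0],
  [2.5,-25,0,4.4,0],
])

```text
t: 10.95
eef_pos: [506.5, 72.3, 23.7]
tcp_rot: [3.141, -0.0, 0.203]
ft_force: [0.7, -3.3, 0.3]
opening: 0.15
grip_force: 30.0
```

Run:
```python
from h import *
X=[501.86,96.1];shift(*X,24,th)
s,c,T,o=look('wrist','w12.png')
for r in o: print(bf(r[0]),r[3]-th)
```

```text
from [506.5  72.3  23.7] 0.2026 t 10.95 shift [  0.2 -24.3  -0.3] turn -0.08
brass (201, 190, 39, 110) 3257.5 [514.6 128.8] 64.6 17.8 0.2032
brass (315, 188, 29, 66) 1743.0 [541.5  71.9] 37.0 15.9 0.2032
brass (134, 182, 49, 118) 3897.5 [509.6 163.4] 68.9 19.6 0.2028
orange (278, 244, 77, 56) 3318.0 [524.8  76.1] 36.0 27.8 -1.3675
[15.1 38.4] -0.0007999999999999952
[ 29.9 -22.7] -0.0007999999999999952
[17.2 73.3] -0.0011999999999999789
[ 14.4 -15.2] -1.5715
```

Emit:
arm_command([
  [0,-5,0,0,0],
  [0,-10,0,0,0],
  [0,-15,0,0,0],
  [0,-20,0,0,0],
  [0,-23,0,0,0],
])

```text
t: 11.5
eef_pos: [501.8, 94.8, 23.6]
tcp_rot: [3.141, -0.0, 0.204]
ft_force: [0.0, -2.8, 1.8]
opening: 0.143
grip_force: 30.0
```

Emit:
arm_command([
  [0,-0.8,0,0,0],
  [0,-1.3,0,0,0],
  [0,-1.3,0,0,0],
])

```text
t: 11.8
eef_pos: [501.6, 95.6, 23.5]
tcp_rot: [-3.142, 0.0, 0.203]
ft_force: [0.6, -1.5, 0.2]
opening: 0.148
grip_force: 30.0
```

Run:
```python
from h import *
s,c,T,o=look('wrist','w13.png');print(bf(s['eef_pos']),s['ft_force'])
for r in o: print(bf(r[0]),r[3]-th)
```

```text
brass (245, 190, 34, 110) 3045.0 [514.4 129.1] 64.6 17.4 0.1949
brass (315, 188, 29, 66) 1744.0 [536.6  95.4] 36.9 15.8 0.2042
brass (178, 181, 43, 119) 3664.0 [509.6 164.3] 69.4 18.4 0.2042
orange (277, 244, 78, 56) 3358.5 [519.9  99.7] 36.4 27.7 -1.3665
[-4.4  8.6] [ 0.59853306 -1.49022831  0.21289354]
[15.  38.8] -0.009099999999999997
[29.9  1.3] 0.00020000000000000573
[17.4 74.2] 0.00020000000000000573
[14.4  8.9] -1.5705
```

Emit:
arm_command([
  [0,-0.6,0,0,0],
  [0,-1.2,0,0,0],
  [0,-1.2,0,0,0],
])

```text
t: 12.15
eef_pos: [501.2, 96.8, 23.5]
tcp_rot: [-3.142, 0.0, 0.204]
ft_force: [-0.6, -0.8, 0.5]
opening: 0.145
grip_force: 30.0
```

Emit:
arm_command([
  [0,-0.3,0,0,0],
  [0,-0.6,0,0,0],
  [0,-0.6,0,0,0],
])

```text
t: 12.45
eef_pos: [501.1, 97.4, 23.5]
tcp_rot: [3.142, 0.0, 0.204]
ft_force: [-0.7, -1.6, -1.0]
opening: 0.141
grip_force: 30.0
```

Emit:
arm_command([
  [0,-0.2,0,0,0],
  [0,-0.4,0,0,0],
  [0,-0.4,0,0,0],
])

```text
t: 12.75
eef_pos: [501.0, 97.7, 23.5]
tcp_rot: [3.141, 0.0, 0.204]
ft_force: [0.6, -1.7, -1.9]
opening: 0.142
grip_force: 30.0
```

Run:
```python
from h import *
s,c,T,o=look('wrist','w14.png');print(bf(s['eef_pos']),s['ft_force'])
for r in o: print(bf(r[0]),r[3]-th)
```

```text
brass (249, 190, 33, 110) 2891.5 [514.3 129.3] 64.6 17.0 0.1993
brass (315, 188, 29, 66) 1748.5 [536.   97.5] 36.9 15.8 0.2044
brass (182, 181, 42, 119) 3647.5 [509.5 164.2] 69.3 18.3 0.2043
orange (277, 244, 78, 56) 3360.5 [519.4 101.6] 36.4 27.7 -1.3662
[-4.5 10.8] [ 0.64721962 -1.69631413 -1.93945154]
[14.9 39. ] -0.004699999999999982
[29.7  3.5] 0.00040000000000001146
[17.3 74.1] 0.00030000000000002247
[14.3 10.8] -1.5702
```

Emit:
arm_command([
  [0,-0.3,0,0,0],
  [0,-0.3,0,0,0],
  [0,-0.3,0,0,0],
])

```text
t: 13.1
eef_pos: [501.0, 98.0, 23.5]
tcp_rot: [3.142, 0.0, 0.204]
ft_force: [0.2, -1.8, -2.3]
opening: 0.146
grip_force: 30.0
```

Gap reading is 36.0, at contact. Back off, lift, and return the gauge to its first place on the bench.

Emit:
arm_command([
  [0,2,0,0,0],
  [0,4.2,0,0,0],
  [0,4.2,0,0,0],
  [0,4.2,-20,0,0],
  [0,4.2,-45,0,0],
])

```text
t: 13.6
eef_pos: [501.3, 93.9, 68.3]
tcp_rot: [-3.141, 0.002, 0.203]
ft_force: [1.0, -0.1, 0.1]
opening: 0.145
grip_force: 30.0
```

Run:
```python
from h import *
s,c,T,o=look('wrist','w15.png');print(bf(s['eef_pos']),s['ft_force'])
for r in o: print(bf(r[0]),r[3]-th)
shift(502,246,66,.11)
```

```text
brass (255, 179, 27, 121) 2512.0 [503.1 127.3] 86.2 16.6 0.2035
brass (309, 177, 23, 77) 1642.5 [528.   96.6] 52.4 15.3 0.2044
brass (200, 172, 35, 128) 2967.0 [498.1 162.2] 90.7 17.6 0.2041
orange (277, 244, 78, 56) 3369.0 [502.2  94.4] 46.1 35.4 -1.3665
[-5.   6.9] [ 0.98063474 -0.13093831  0.05469732]
[ 3.5 39.3] -0.0005000000000000004
[21.7  4.2] 0.00040000000000001146
[ 5.7 74.5] 0.00010000000000001674
[-4.   7.3] -1.5705
from [503.2  94.1  72.3] 0.2036 t 13.65 shift [  29.5 -149.     6.3] turn 5.36
```

Emit:
arm_command([
  [29.5,-149,3,5.4,0],
  [29.5,-149,3,5.4,0],
  [29.5,-149,3,5.4,0],
  [29.5,-149,3,5.4,0],
  [29.5,-149,3,5.4,0],
])

```text
t: 14.15
eef_pos: [500.2, 246.8, 65.1]
tcp_rot: [3.141, 0.0, 0.112]
ft_force: [0.2, -0.4, -1.0]
opening: 0.144
grip_force: 30.0
```

Run:
```python
from h import *
shift(502,246,10,.11)
```

```text
from [500.2 246.8  65.1] 0.1118 t 14.15 shift [ 1.8  1.  55.1] turn 0.1
```

Emit:
arm_command([
  [0,0,25,0,0],
  [0,0,45,0,0],
  [0,0,52,0,0],
  [0,0,52,0,0],
  [0,0,52,0,0],
])

```text
t: 14.65
eef_pos: [501.2, 245.3, 14.1]
tcp_rot: [-3.142, -0.001, 0.108]
ft_force: [0.7, -0.8, 0.4]
opening: 0.146
grip_force: 30.0
```

Emit:
arm_command([
  [0,0,1,0,0],
  [0,0,2,0,0],
  [0,0,3,0,0],
  [0,0,3.5,0,0],
  [0,0,3.5,0,0],
])

```text
t: 15.15
eef_pos: [500.6, 245.9, 10.0]
tcp_rot: [3.141, 0.0, 0.109]
ft_force: [-0.5, -0.1, -0.3]
opening: 0.145
grip_force: 30.0
```

Emit:
arm_command([
  [0,0,0.5,0,0],
  [0,0,1,0,0],
  [0,0,1,0,0],
])

```text
t: 15.45
eef_pos: [500.8, 245.9, 9.7]
tcp_rot: [-3.142, -0.001, 0.109]
ft_force: [-1.6, -1.5, 8.3]
opening: 0.143
grip_force: 30.0
```

Feet are on the bench (8.3 N up). Release, then rise straight up.

Emit:
arm_command([
  [0,0,-0.5,0,0.45],
  [0,0,-0.5,0,0.45],
  [0,0,-0.5,0,0.45],
  [0,0,-0.5,0,0.45],
  [0,0,-0.5,0,0.45],
])

```text
t: 15.95
eef_pos: [500.6, 245.8, 9.4]
tcp_rot: [3.141, 0.0, 0.109]
ft_force: [-0.8, 0.4, 0.5]
opening: 0.444
grip_force: 0.0
```

Emit:
arm_command([
  [0,0,-40,0,0.45],
  [0,0,-80,0,0.45],
  [0,0,-120,0,0.45],
  [0,0,-160,0,0.45],
  [0,0,-200,0,0.45],
])

```text
t: 16.45
eef_pos: [500.4, 245.8, 211.3]
tcp_rot: [3.142, -0.0, 0.109]
ft_force: [0.5, 0.0, 0.1]
opening: 0.447
grip_force: 0.0
```

Emit:
arm_command([
  [-20,130,0,-5,0.45],
  [-20,130,0,-5,0.45],
  [-20,130,0,-5,0.45],
  [-20,130,0,-5,0.45],
  [-20,130,0,-5,0.45],
])

```text
t: 16.95
eef_pos: [495.1, 114.1, 209.6]
tcp_rot: [-3.142, -0.0, 0.195]
ft_force: [0.1, -0.2, -0.0]
opening: 0.448
grip_force: 0.0
```

Run:
```python
from h import *
s,c,T,o=look('wrist','w20.png');print(s['eef_pos'],s['ft_force'],s['t'])
for r in o: print(bf(r[0]),r[3]-th)
cv2.imwrite('pics/final.png',cv2.cvtColor(c['frame'],cv2.COLOR_RGB2BGR))
```

```text
brass (297, 160, 16, 93) 1192.5 [495.9 126.9] 98.7 15.2 0.2054
brass (331, 159, 16, 93) 1202.0 [504.   91.9] 98.5 15.3 0.2015
brass (262, 156, 18, 93) 1257.0 [493.3 162. ] 97.9 16.0 0.1969
orange (173, 161, 44, 50) 1756.5 [502.7 231.8] 47.4 40.5 0.086
[495.07290112 114.0761533  209.64710129] [ 0.06518696 -0.23264909 -0.04521661] 16.95
[-3.6 40.4] 0.0014000000000000123
[-2.8  4.5] -0.0024999999999999745
[ 1.  75.3] -0.007099999999999995
[ 24.3 141.7] -0.118
```

View pics/final.png

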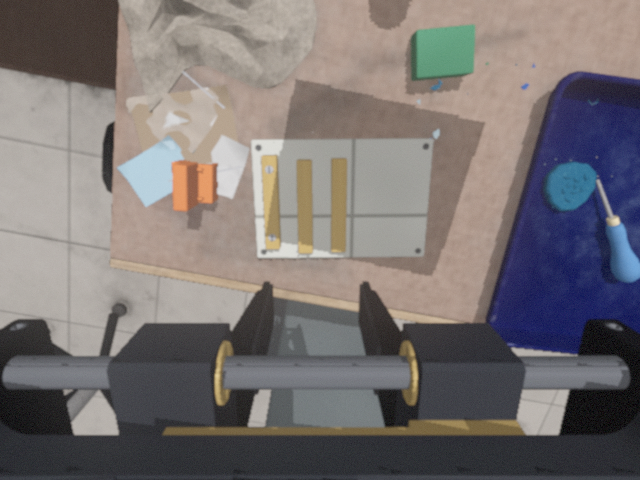

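The final view shows three parallel bars with pitches of about 35 and 36 mm (bars at x≈270, 304 and 339). The gauge stands upright at (194,184) beside the board, and the wax is untouched. Handing in.

```bash
python3 -c "
from cell import env
print(env.job_done())"
```

```text
the job is handed in; nothing more can be done
None
```

The job is handed in, verdict not shown: by camera the bars are parallel with gaps of about 19 and 20 mm, both within the 4 mm tolerance, and the gauge stands upright on the bench beside the board.

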